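Set the propagator vents to half open

ROBOT

A 6-joint arm with a two-finger parallel gripper is mounted at the origin on the work surface. World frame = base frame: x ahead of the robot, y to its left, z up, the work surface at z = 0. Lengths are in m, angles in rad, forces in N, time in s.
With the tool pointing down it reaches from about 0.275 to 0.85 m from the base axis. Payload 19 kg.
Tool frame: the origin (TCP) lies between the finger pads; the fingertips stand 17 mm ahead of it and the grasp point (between the pads) lies 2 mm behind it; y points along the fingers, x is the direction in which the jaws open and shut, and the axes are right-handed (so a half turn about y gives the same grasp; the last joint's range is limited). The gripper opens to 85 mm and grips with 20 to 120 N. Pads are 22 mm wide; open, the fingers measure 114 mm over their backs; the gripper's body (76 mm by 85 mm) begins 54 mm behind the grasp point. The pads swing forward as they close: fully open they stand 13 mm farther back than shut.
Start: joints at [-1.301, 0.15, 1.437, -0, 1.554, -0.134], TCP at [0.226, -0.529, 0.248] pointing down, gripper open.
Joint ranges: [-2.8, 2.8], [-0.68, 2.1], [0.12, 2.68], [-1.39, 4.53], [0.16, 2.79], [-2.81, 2.81]. Speed limits (rad/s): [1.89, 1.89, 2.22, 3.01, 3.01, 3.01].

INTERFACE

Orientations are given as a unit quaternion [w, x, y, z].
In Python, from plant import telemetry, optics, ctrl gives the robot as it stands.
- The arm moves only by the tool jog_arm, never from a script. Its argument "moves" is a list of rows, each an object of numbers: "dx", "dy", "dz": the shift along the tool's x, y, z normalised to -1 to 1, where 1 is 200 mm; "wx", "wy", "wz": the turn, a rotation vector about the tool's x, y, z normalised to -1 to 1, where 1 is pi/2 rad; "fingers": the closure, from 0 (fully open) to 1 (shut). A call has 1 to 10 rows; each row is the pose to reach, as a shift and turn from the pose commanded when the call began, along the tool's axes at that moment; what a row does not reach only later rows make up. A row lasts 1/8 s, in which the tool goes at most 62.5 mm and 10.7 degrees, less where a joint would pass 70% of its speed; a pose out of reach is approached as far as the arm can. A call with a number of a shift or a turn outside -1 to 1 is refused whole. A call with a gripper value outside its range is refused whole. The fingers move at their own pace and stop on an object; the grip force is fixed at half the most. Time passes only in rows, so rows that repeat a pose let the fingers close. It gives the time, the measured TCP pose, the force and the opening at its end, in the units of the state.
- telemetry.state(): the state, without advancing time (a new reading comes with each control period).
- optics.read_camera(name): name is "scene" or "top" or "wrist"; returns a dict with "color" (384x512x3 uint8, red, green, blue), "range_z" (384x512 float32, m along the optical axis (not along the pixel's ray), 0 where there is no reading), "fovy" (degrees; the focal length in pixels is half the picture's height over the tangent of half this angle, whatever the lens; pixels are square), "cx", "cy" (the principal point, pixels), "dist" ([k1, k2, p1, p2, k3] as OpenCV has them; the pictures are not rectified), "origin" and "orientation" of the camera in the world. Camera axes: x right, y down, z forward; pixel columns grow to the right and rows downward; lengths in m; the calibration is good to about 2 mm. A picture is of the moment at which its call begins.
- ctrl.close_job(): hands the job in, once; it reports no verdict.
The state is a dict: "time": time; "joints": joint angles; "qvel": joint speeds; "effort": joint torques, N m; "eef_pos": TCP position; "ee_rot": TCP orientation; "ft_force": force on the tool from outside, world axes, zero at the start; "wrist_torque": the same for the moment, N m; "width": opening from 0.0 (shut) to 1.0 (fully open).
Only numpy, scipy, OpenCV 4.12 (cv2) and the standard library are available. Lean on these libraries where they do the work, as an engineer would, in place of code of your own. Each camera call takes 0.05 s, during which the arm holds its last target.

TASK

Air the seedlings in the propagator: on top of its clear lid, push each of the two sliding vent shutters along its rails to half open, so that its sprung nib drops into the middle one of the three notches in the rail and the shutter stays there. Only push the shutters; do not lean hard on the propagator, keep the lid down on its base, and leave everything else on the lid and bench where it is.

Things in the scene. Friction and masses are not known exactly. Their poses are not given: they have to be found in the camera images.
- propagator: Seed propagator on the bench, fixed: black base tray 282 x 470 x 58 mm under a clear lid with a flat top of 216 (x) by 396 mm (y), 190 mm above the bench. Origin: centre of the underside; y along its length, x across, z up. Two vents lie in line along the middle of the lid's top, one in the +y half (left), one in the -y half (right). Not to be leaned on.
- left_vent (a joint): Opening of the left (+y) shutter in m: 0 closed, 0.040 half open (middle notch), 0.080 fully open (end stop). Grows as it moves towards the propagator's -y. Starts near closed. Some 2 N moves it between notches; within 2.5 mm of a notch the nib drops in and pulls it to the centre; about 8 N pushes it out again.
- right_vent (a joint): Opening of the right (-y) shutter in m: 0 closed, 0.040 half open (middle notch), 0.080 fully open (end stop). Grows as it moves towards the propagator's +y. Starts near fully open. Forces as for the left one.
- left_rib (a point): Centre of the thumb rib across the middle of the left shutter, to push against: 40 mm along x, 8 mm along y, 18 mm high, top 213 mm above the bench. It stands on the black shutter plate, 50 (x) by 86 mm (y), top 195 mm above the bench, which slides along y between two grey rails (tops 200 mm up, centred 32 mm either side in x). Axes as the propagator's.
- right_rib (a point): Centre of the thumb rib of the right shutter, the same as the left one. On both, a spring tongue reaches 38 mm to +x of the rib's centre, over the far rail, and carries the round nib, in line with the rib; its top is no higher than the rib's.
- left_notch (a point): The left vent's middle notch, in the top of its far (+x) grey rail, 200 mm above the bench; fixed on the lid. The nib is in it when the left rib is at the same y (propagator's frame). The rail has three notches, 8 mm wide, 40 mm apart along y: closed outermost, half open, fully open innermost.
- right_notch (a point): The right vent's middle notch, in its far (+x) grey rail: as the left one.
- lid (a joint): How far the lid has been raised off its base, in m: 0 seated.
- widger: Loose flat beech widger (spatula), 20 x 180 x 6 mm, lying along y on the lid's top, its middle 65 mm or more from the lid's middle line towards -x. Origin: middle of its underside. Not to be moved.
- long_tom: A tall terracotta pot, 116 mm wide, 152 mm high, on the bench beyond the propagator's +y end. Origin: centre of its underside. Not to be moved.
- canister: A cream plastic canister with a screw cap, 104 mm wide, 164 mm high, beyond the propagator's -y end. Origin: centre of its underside. Not to be moved.
- scoop: An aluminium scoop lying on the bench close along the far (+x) side of the propagator, 77 x 221 x 46 mm. Origin: on the bench under its bowl. Not to be moved.
- small_pot: A small terracotta pot, 92 mm wide, 80 mm high, on the far side of the propagator. Origin: centre of its underside. Not to be moved.
- dibber: A loose beech dibber, 24 x 195 x 24 mm, lying along y on the lid's top, its middle 65 mm or more from the lid's middle line towards +x. Origin: on the lid under its middle. Not to be moved.

How it is judged:
At the end, for the whole second after the job is handed in: Both shutters rest in their middle notches (each within 2 mm of half open, 40 mm) and the lid sits on its base (value of joint left_vent between 0.038 and 0.042 m and value of joint right_vent between 0.038 and 0.042 m and value of joint lid below 0.003 m); the robot touches nothing.
It fails at once if the lid is lifted off its base (more than 5 mm) (value of joint lid above 0.005 m).
It fails at once if the robot leans hard on the propagator (more than 40 N) (contact force between any of the fingers, the arm and propagator above 40 N).
It fails at once if something else on the lid or bench is moved (more than 20 mm) or lifted (distance of any of widger, long_tom, canister, scoop, small_pot, dibber from where it was at the start of the episode above 0.02 m).
It also fails if it takes over 48 s, if anything falls off the work surface, if the arm or the gripper's body presses on something with over 40 N, if the wrist force passes 120 N, or if a joint passes its speed limit or range.

## Working session

There is one attempt and no reset: what is moved stays moved. The work goes in short steps, Python scripts to look and compute and a tool call to move; the robot and the scene stay as the last step left them, time stands still between calls to the robot, and variables do not carry over. Pictures are saved under pics/ and viewed, and the job is handed in when it is done.

Besides the shell and the picture viewer there is one more tool, called by a JSON object that holds its "op" and its "data". jog_arm: Moves the arm, as the interface text tells. Its arguments: {"type":"object","properties":{"moves":{"type":"array"}},"required":["moves"]}

```bash
mkdir -p pics; cat > h.py <<'E'
import numpy as np, cv2
from plant import telemetry, optics, ctrl
from scipy.spatial.transform import Rotation as R
def cam(n):
    c=optics.read_camera(n); np.save  # noop
    f=192/np.tan(np.radians(c['fovy'])/2)
    c['K']=np.array([[f,0,c['cx']],[0,f,c['cy']],[0,0,1]]); c['D']=np.array(c['dist'],float)
    q=c['orientation']; c['R']=R.from_quat([q[1],q[2],q[3],q[0]]).as_matrix(); c['o']=np.array(c['origin']); return c
def rays(c,uv):
    p=cv2.undistortPoints(np.array(uv,float).reshape(-1,1,2),c['K'],c['D']).reshape(-1,2)
    return np.c_[p,np.ones(len(p))]@c['R'].T
def onz(c,uv,z):
    d=rays(c,uv); return c['o']+d*((z-c['o'][2])/d[:,2])[:,None]
def depthpt(c,uv):
    d=rays(c,uv); return c['o']+d*np.array([c['range_z'][int(round(v)),int(round(u))] for u,v in uv])[:,None]
def proj(c,P):
    Rt=c['R'].T; rv,_=cv2.Rodrigues(Rt); return cv2.projectPoints(np.array(P,float).reshape(-1,1,3),rv,-Rt@c['o'],c['K'],c['D'])[0].reshape(-1,2)
E
python3 - <<'E'
from h import *
import pickle
for n in ['scene','top','wrist']:
    c=cam(n); pickle.dump(c,open(n+'0.pkl','wb')); cv2.imwrite(f'pics/{n}0.png',c['color'][:,:,::-1]); print(n,c['origin'],c['orientation'],c['fovy'])
print(telemetry.state())
E
```

```text
scene [ 1.28752696 -0.53857522  1.04198863] [-0.34288435  0.83786474  0.393071   -0.16096019] 45.81708895040669
top [0.38598107 0.02633084 1.31618673] [ 0.07094952 -0.6931144   0.71365249 -0.07251699] 42.650722336319575
wrist [ 0.29390994 -0.50086702  0.37363201] [ 0.12054341  0.82546291 -0.54560594 -0.0799652 ] 67.1928282849855
{'time': 0.15, 'joints': array([-1.30096810e+00,  1.50899588e-01,  1.43788517e+00, -1.71028131e-05,
        1.55379147e+00, -1.34001375e-01]), 'qvel': array([-7.40541913e-05, -1.76114210e-03, -1.92765209e-03, -3.68958656e-04,
       -1.06045731e-03,  3.29553099e-04]), 'effort': array([ 3.23385437e-03, -7.13378692e+01, -5.71041906e+01, -1.41307264e-04,
        7.08514155e-03, -3.18635580e-05]), 'eef_pos': array([ 0.22587065, -0.52858649,  0.24779728]), 'ee_rot': array([ 0.59033906, -0.58989089,  0.38983524, -0.38930326]), 'ft_force': array([-0.65368282,  0.33419829, -0.18244701]), 'wrist_torque': array([ 0.03507064, -0.01651063, -0.05060019]), 'width': 0.9984848781672507}
```

View pics/scene0.png

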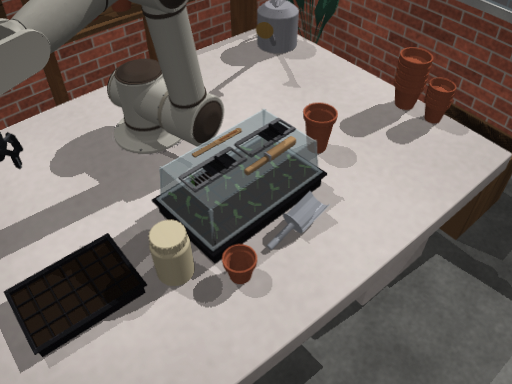

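View pics/top0.png

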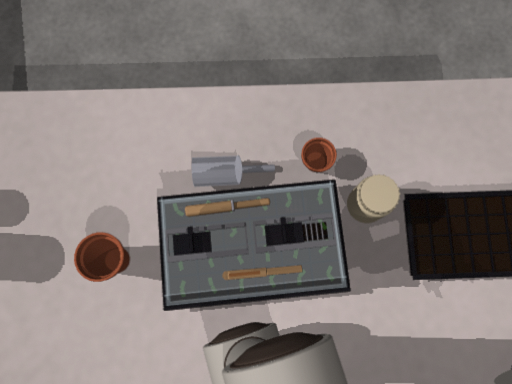

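```bash
python3 - <<'E'
import cv2
a=cv2.imread('pics/top0.png')[175:315,150:350]
cv2.imwrite('pics/top0z.png',cv2.resize(a,None,fx=4,fy=4,interpolation=cv2.INTER_CUBIC))
a=cv2.imread('pics/scene0.png')[100:260,145:335]
cv2.imwrite('pics/scene0z.png',cv2.resize(a,None,fx=3.7,fy=3.7,interpolation=cv2.INTER_CUBIC))
E
```

```text
(no output)
```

View pics/top0z.png

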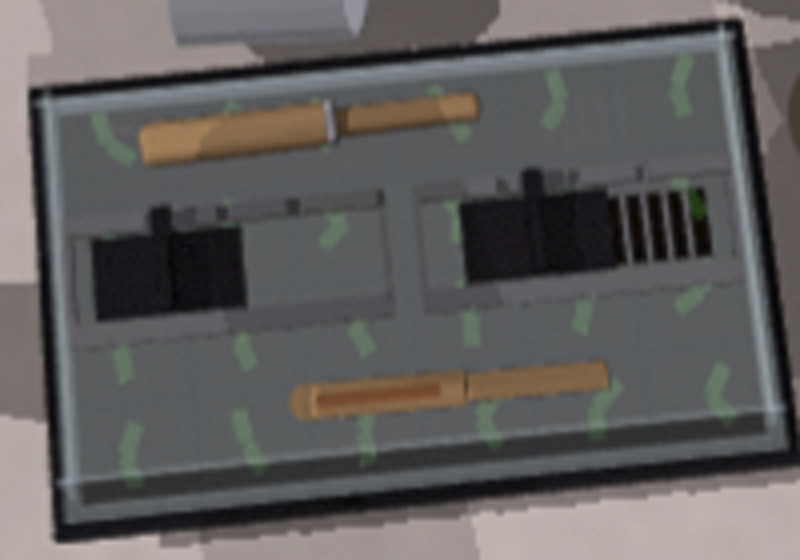

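View pics/scene0z.png

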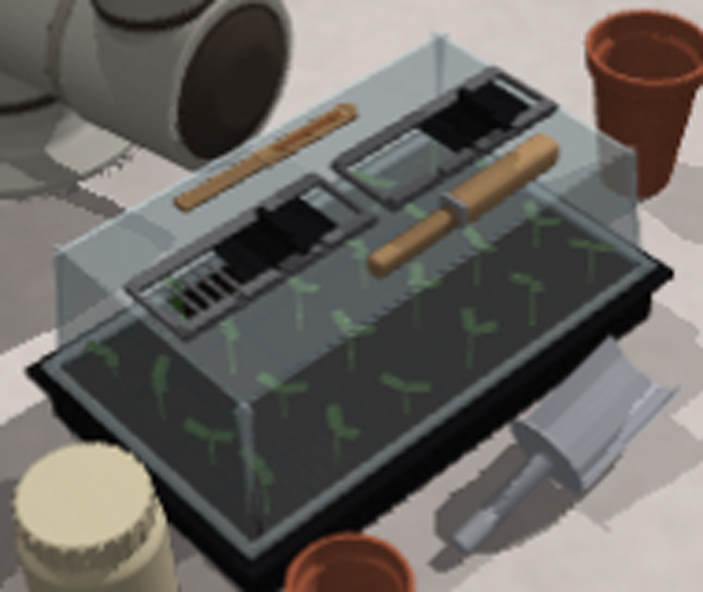

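```bash
python3 - <<'E'
from h import *
import pickle
c=pickle.load(open('top0.pkl','rb'))
z=lambda u,v:(150+(u+.5)/4-.5,175+(v+.5)/4-.5)
# lid top? corners; base tray rim corners (z=.058)
b=onz(c,[z(33,90),z(740,22),z(800,460),z(58,540)],.058); print(b.round(4)); 
print([np.linalg.norm(b[i]-b[(i+1)%4]).round(4) for i in range(4)], b.mean(0))
e=b[1]-b[0]; e2=b[2]-b[3]; print('yaw',np.degrees(np.arctan2(e[0],-e[1])),np.degrees(np.arctan2(e2[0],-e2[1])))
for n,p,h in [('Lplate',[z(92,240),z(240,225),z(246,307),z(97,322)],.195),('Rplate',[z(462,203),z(607,190),z(613,270),z(468,285)],.195),
 ('Lnot',[z(222,213),z(292,205),z(378,197)],.2),('Rnot',[z(503,185),z(573,177),z(640,172)],.2),('tongue tops',[z(160,218),z(533,180)],.207),('ribs',[z(172,270),z(538,230)],.213),('dib',[z(140,145),z(480,105)],.2),('widger',[z(290,402),z(607,375)],.196)]:
    q=onz(c,p,h); print(n,q.round(4).tolist(), q.mean(0).round(4))
d=c['range_z']
print(depthpt(c,[z(172,300),z(538,230),z(300,270),z(533,180)]))
E
```

```text
[[ 0.6208  0.2842  0.058 ]
 [ 0.6525 -0.1772  0.058 ]
 [ 0.3722 -0.1975  0.058 ]
 [ 0.3374  0.2647  0.058 ]]
[np.float64(0.4624), np.float64(0.281), np.float64(0.4634), np.float64(0.2841)] [0.49573878 0.04354374 0.058     ]
yaw 3.925629822362454 4.303534879669751
Lplate [[0.5075, 0.2214, 0.195], [0.5135, 0.1372, 0.195], [0.4669, 0.1342, 0.195], [0.4611, 0.2182, 0.195]] [0.4872 0.1778 0.195 ]
Rplate [[0.5223, 0.0102, 0.195], [0.5274, -0.073, 0.195], [0.4817, -0.0743, 0.195], [0.4756, 0.0083, 0.195]] [ 0.5018 -0.0322  0.195 ]
Lnot [[0.5201, 0.1469, 0.2], [0.5234, 0.1071, 0.2], [0.5266, 0.058, 0.2]] [0.5233 0.104  0.2   ]
Rnot [[0.5314, -0.0134, 0.2], [0.5348, -0.0536, 0.2], [0.5366, -0.0919, 0.2]] [ 0.5342 -0.053   0.2   ]
tongue tops [[0.5174, 0.1811, 0.207], [0.5328, -0.0303, 0.207]] [0.5251 0.0754 0.207 ]
ribs [[0.4874, 0.1736, 0.213], [0.5037, -0.0317, 0.213]] [0.4956 0.0709 0.213 ]
dib [[0.5605, 0.1935, 0.2], [0.578, -0.0019, 0.2]] [0.5693 0.0958 0.2   ]
widger [[0.4134, 0.1099, 0.196], [0.4231, -0.0681, 0.196]] [0.4182 0.0209 0.196 ]
[[ 0.4711193   0.17422358  0.20821712]
 [ 0.50377327 -0.03173201  0.21243714]
 [ 0.48737784  0.10375536  0.18941485]
 [ 0.53240848 -0.03015461  0.20995076]]
```

```bash
cat >> h.py <<'E'
def tool():
    s=telemetry.state(); q=s['ee_rot']; return s,R.from_quat([q[1],q[2],q[3],q[0]]).as_matrix(),np.array(s['eef_pos'])
def plan(target,yaw_x=None):
    """row numbers to bring TCP to target, with tool x at world angle yaw_x (deg), pointing down"""
    s,M,p=tool(); d=M.T@(np.array(target)-p)/.2; print('t',s['time'],'pos',p.round(4),'d',d.round(3),'F',np.round(s['ft_force'],1),'w',round(s['width'],2))
    if yaw_x is not None:
        a=np.radians(yaw_x); X=np.array([np.cos(a),np.sin(a),0]);Z=np.array([0,0,-1.]);W=np.c_[X,np.cross(Z,X),Z]
        print('w',(R.from_matrix(M.T@W).as_rotvec()/(np.pi/2)).round(3))
E
python3 - <<'E'
from h import *
s,M,p=tool(); print(M.round(3))
for y in (94,-86,4,184): plan([.46,.0,.36],y)
E
```

```text
[[ 0.393 -0.     0.92 ]
 [-0.92   0.001  0.393]
 [-0.001 -1.     0.   ]]
t 0.15 pos [ 0.2259 -0.5286  0.2478] d [-1.971 -0.559  2.115] F [-0.7  0.3 -0.2] w 1.0
w [-0.22  -1.299 -1.299]
t 0.15 pos [ 0.2259 -0.5286  0.2478] d [-1.971 -0.559  2.115] F [-0.7  0.3 -0.2] w 1.0
w [-0.99   0.167  0.166]
t 0.15 pos [ 0.2259 -0.5286  0.2478] d [-1.971 -0.559  2.115] F [-0.7  0.3 -0.2] w 1.0
w [-0.859 -0.611 -0.611]
t 0.15 pos [ 0.2259 -0.5286  0.2478] d [-1.971 -0.559  2.115] F [-0.7  0.3 -0.2] w 1.0
w [-0.657  0.924  0.923]
```

```bash
sed -i 's/W=np.c_\[X,np.cross(Z,X),Z\]/W=np.c_[X,Z,np.cross(X,Z)]/' h.py
python3 - <<'E'
from h import *
plan([.47,.05,.36],4.1)
E
```

```text
t 0.15 pos [ 0.2259 -0.5286  0.2478] d [-2.181 -0.559  2.259] F [-0.7  0.3 -0.2] w 1.0
w [-0.    -0.788 -0.   ]
```

{"op": "jog_arm", "data": {"moves": [{"dy":-0.3,"fingers":1},{"dy":-0.56,"fingers":1},{"dx":-0.3,"dy":-0.56,"dz":0.3,"fingers":1},{"dx":-0.6,"dy":-0.56,"dz":0.6,"fingers":1},{"dx":-0.9,"dy":-0.56,"dz":0.9,"fingers":1},{"dx":-0.95,"dy":-0.56,"dz":0.98,"fingers":1},{"dx":-0.95,"dy":-0.56,"dz":0.98,"fingers":1}]}}

```text
schema error: expected keys dx, dy, dz, wx, wy, wz, fingers
```

{"op": "jog_arm", "data": {"moves": [{"dx":-0.2,"dz":0.2,"wy":-0.11,"fingers":1},{"dx":-0.4,"dz":0.4,"wy":-0.22,"fingers":1},{"dx":-0.6,"dz":0.6,"wy":-0.33,"fingers":1},{"dx":-0.8,"dz":0.8,"wy":-0.44,"fingers":1},{"dx":-0.95,"dz":0.98,"wy":-0.55,"fingers":1},{"dx":-0.95,"dz":0.98,"wy":-0.66,"fingers":1},{"dx":-0.95,"dz":0.98,"wy":-0.788,"fingers":1},{"dx":-0.95,"dz":0.98,"wy":-0.788,"fingers":1},{"dx":-0.95,"dz":0.98,"wy":-0.788,"fingers":1}]}}

```text
schema error: expected keys dx, dy, dz, wx, wy, wz, fingers
```

```bash
python3 - <<'E'
from h import *
import pickle
plan([.47,.05,.36],4.1)
for n in ['scene','top','wrist']:
    c=cam(n); pickle.dump(c,open(n+'1.pkl','wb')); cv2.imwrite(f'pics/{n}1.png',c['color'][:,:,::-1])
E
```

```text
t 0.15 pos [ 0.2259 -0.5286  0.2478] d [-2.181 -0.559  2.259] F [-0.7  0.3 -0.2] w 1.0
w [-0.    -0.788 -0.   ]
```

View pics/wrist1.png

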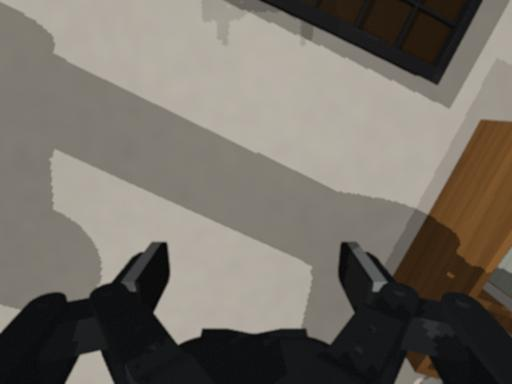

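View pics/scene1.png

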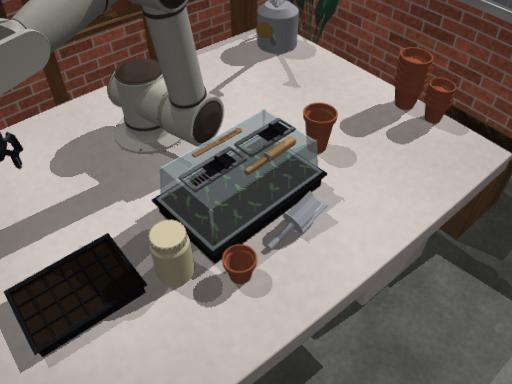

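{"op": "jog_arm", "data": {"moves": [{"dx":0,"dy":-0.3,"dz":0,"wx":0,"wy":0,"wz":0,"fingers":1},{"dx":0,"dy":-0.56,"dz":0,"wx":0,"wy":0,"wz":0,"fingers":1},{"dx":-0.3,"dy":-0.56,"dz":0.3,"wx":0,"wy":0,"wz":0,"fingers":1},{"dx":-0.5,"dy":-0.56,"dz":0.5,"wx":0,"wy":0,"wz":0,"fingers":1},{"dx":-0.7,"dy":-0.56,"dz":0.7,"wx":0,"wy":0,"wz":0,"fingers":1},{"dx":-0.9,"dy":-0.56,"dz":0.92,"wx":0,"wy":0,"wz":0,"fingers":1},{"dx":-0.95,"dy":-0.56,"dz":0.98,"wx":0,"wy":0,"wz":0,"fingers":1}]}}

```text
time: 1.18
eef_pos: [0.3322, -0.2743, 0.3609]
ee_rot: [0.591, -0.591, 0.388, -0.389]
ft_force: [-0.2, -0.5, 0.3]
width: -0.001
```

{"op": "jog_arm", "data": {"moves": [{"dx":-0.2,"dy":0,"dz":0.2,"wx":0,"wy":-0.1,"wz":0,"fingers":1},{"dx":-0.4,"dy":0,"dz":0.4,"wx":0,"wy":-0.2,"wz":0,"fingers":1},{"dx":-0.6,"dy":0,"dz":0.6,"wx":0,"wy":-0.3,"wz":0,"fingers":1},{"dx":-0.8,"dy":0,"dz":0.8,"wx":0,"wy":-0.4,"wz":0,"fingers":1},{"dx":-0.95,"dy":0,"dz":0.98,"wx":0,"wy":-0.5,"wz":0,"fingers":1},{"dx":-0.95,"dy":0,"dz":0.98,"wx":0,"wy":-0.6,"wz":0,"fingers":1},{"dx":-0.95,"dy":0,"dz":0.98,"wx":0,"wy":-0.7,"wz":0,"fingers":1},{"dx":-0.95,"dy":0,"dz":0.98,"wx":0,"wy":-0.788,"wz":0,"fingers":1},{"dx":-0.95,"dy":0,"dz":0.98,"wx":0,"wy":-0.788,"wz":0,"fingers":1}]}}

```text
time: 2.3
eef_pos: [0.437, -0.0252, 0.3603]
ee_rot: [0.707, -0.707, -0.025, 0.025]
ft_force: [-0.4, -0.2, -0.1]
width: 0.001
```

```bash
python3 - <<'E'
from h import *
import pickle
plan([.48,.06,.36],4.1)
for n in ['scene','top','wrist']:
    c=cam(n); pickle.dump(c,open(n+'1.pkl','wb')); cv2.imwrite(f'pics/{n}1.png',c['color'][:,:,::-1])
E
```

```text
t 2.3 pos [ 0.437  -0.0252  0.3603] d [0.244 0.002 0.41 ] F [-0.4 -0.2 -0.1] w 0.0
w [-0.    -0.001 -0.   ]
```

View pics/wrist1.png

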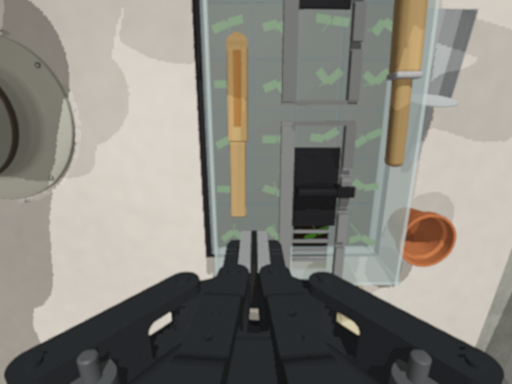

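View pics/scene1.png

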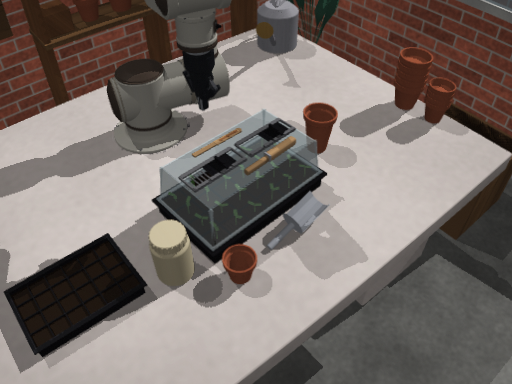

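```bash
python3 - <<'E'
from h import *
import pickle
c=pickle.load(open('wrist1.pkl','rb'))
a=c['color'][90:290,180:380,::-1]; cv2.imwrite('pics/wrist1z.png',cv2.resize(a,None,fx=3,fy=3,interpolation=cv2.INTER_CUBIC))
print(depthpt(c,[(243,238),(243,245),(268,238),(272,250),(235,260),(200,280),(180,283),(350,300),(400,320),(322,192),(348,192)]).round(4))
c=pickle.load(open('scene1.pkl','rb'))
a=c['color'][40:140,150:250,::-1]; cv2.imwrite('pics/scene1z.png',cv2.resize(a,None,fx=5,fy=5,interpolation=cv2.INTER_CUBIC))
print(proj(c,[[.437,-.0252,.3433],[.437,-.0252,.3303],[.437,-.0252,.3603]]))
E
```

```text
[[ 0.4321 -0.016   0.3561]
 [ 0.4323 -0.0156  0.3643]
 [ 0.4585 -0.0936  0.1908]
 [ 0.4463 -0.0185  0.362 ]
 [ 0.4292 -0.0196  0.3715]
 [ 0.4164 -0.0203  0.3873]
 [ 0.4107 -0.0162  0.396 ]
 [ 0.469  -0.0122  0.4059]
 [ 0.4811 -0.0115  0.4155]
 [ 0.5057 -0.0297  0.2137]
 [ 0.5322 -0.0286  0.2116]]
[[203.38363979 109.28246804]
 [203.79782278 113.30958711]
 [202.83469179 103.92884911]]
```

View pics/wrist1z.png

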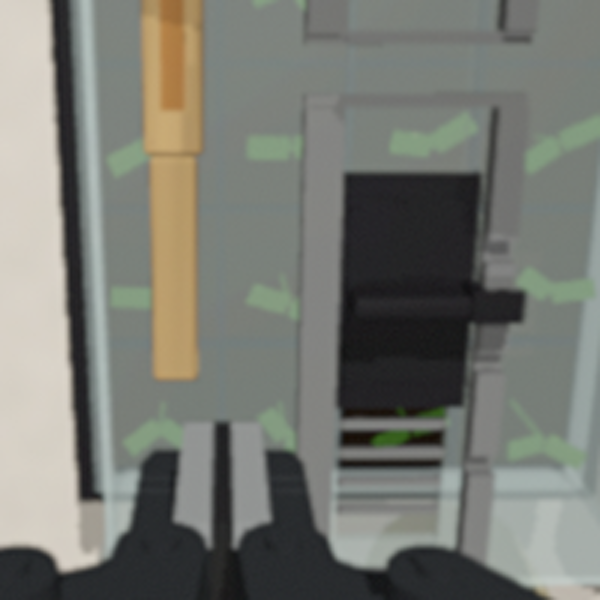

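View pics/scene1z.png

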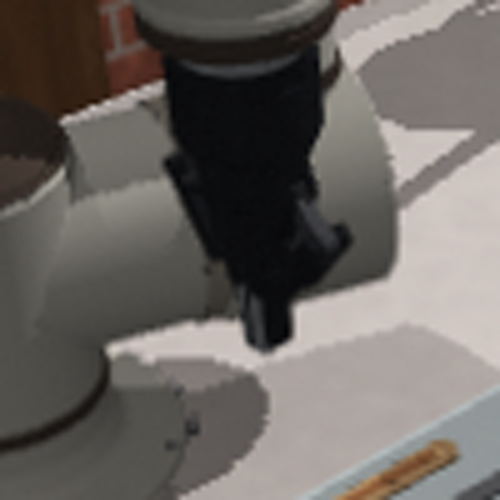

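```bash
python3 - <<'E'
from h import *
import pickle
c=pickle.load(open('wrist1.pkl','rb'))
z=lambda u,v:(180+(u+.5)/3-.5,90+(v+.5)/3-.5)
a=np.radians(4.1); Y=np.array([-np.sin(a),np.cos(a),0]);X=np.array([np.cos(a),np.sin(a),0])
def f(n,p,h):
    q=onz(c,p,h); print(n,'x\'',(q@X).round(4),"y'",(q@Y).round(4))
f('notch open,half,closed',[z(497,243),z(487,362),z(477,463)],.2)
f('tongue top edges',[z(500,290),z(500,323)],.212)
f('rib top',[z(358,306),z(475,304)],.213)
f('rib yedges',[z(415,294),z(415,316)],.213)
f('plate',[z(345,174),z(480,174),z(463,407),z(338,405)],.195)
f('rail edges',[z(303,97),z(527,94)],.2)
E
```

```text
notch open,half,closed x' [0.5281 0.5282 0.5278] y' [-0.0474 -0.0902 -0.1295]
tongue top edges x' [0.5265 0.5275] y' [-0.0606 -0.072 ]
rib top x' [0.4797 0.5183] y' [-0.0656 -0.0651]
rib yedges x' [0.4982 0.4987] y' [-0.0616 -0.0691]
plate x' [0.4764 0.522  0.5225 0.4768] y' [-0.0247 -0.0248 -0.1095 -0.1083]
rail edges x' [0.4614 0.5338] y' [0.0008 0.0017]
```

```bash
cat >> h.py <<'E'
a_=np.radians(4.1); Yp=np.array([-np.sin(a_),np.cos(a_),0]);Xp=np.array([np.cos(a_),np.sin(a_),0])
def pp(x,y,z): return Xp*x+Yp*y+np.array([0,0,z])
E
python3 - <<'E'
from h import *
plan(pp(.499,-.036,.220),4.1); s,M,p=tool(); print(p@Xp,p@Yp)
E
```

```text
t 2.45 pos [ 0.4371 -0.0253  0.3603] d [0.324 0.702 0.104] F [-0.7 -0.2 -0.7] w 0.0
w [-0.    -0.002  0.   ]
0.4341231750674475 -0.0565255139850055
```

{"op": "jog_arm", "data": {"moves": [{"dx":0.32,"dy":0,"dz":0.1,"wx":0,"wy":0,"wz":0,"fingers":1},{"dx":0.325,"dy":0.2,"dz":0.104,"wx":0,"wy":0,"wz":0,"fingers":1},{"dx":0.325,"dy":0.4,"dz":0.104,"wx":0,"wy":0,"wz":0,"fingers":1},{"dx":0.325,"dy":0.5,"dz":0.104,"wx":0,"wy":0,"wz":0,"fingers":1},{"dx":0.325,"dy":0.6,"dz":0.104,"wx":0,"wy":0,"wz":0,"fingers":1},{"dx":0.325,"dy":0.65,"dz":0.104,"wx":0,"wy":0,"wz":0,"fingers":1},{"dx":0.325,"dy":0.65,"dz":0.104,"wx":0,"wy":0,"wz":0,"fingers":1}]}}

```text
time: 3.32
eef_pos: [0.5003, 0.0, 0.2301]
ee_rot: [0.707, -0.707, -0.024, 0.025]
ft_force: [-0.5, -0.1, -0.5]
width: 0.001
```

```bash
python3 - <<'E'
from h import *
import pickle
plan(pp(.499,-.036,.220),4.1)
s,M,p=tool(); print(p@Xp,p@Yp)
for n in ['scene','wrist']:
    c=cam(n); pickle.dump(c,open(n+'2.pkl','wb'));
    if n=='scene': a=c['color'][60:260,130:330,::-1]
    else: a=c['color'][150:350,160:360,::-1]
    cv2.imwrite(f'pics/{n}2.png',cv2.resize(a,None,fx=3,fy=3,interpolation=cv2.INTER_CUBIC))
E
```

```text
t 3.325 pos [0.5003 0.     0.2301] d [-0.     0.051 -0.001] F [-0.5 -0.1 -0.5] w 0.0
w [-0.    -0.001 -0.   ]
0.4990410465316025 -0.035752462161147275
```

View pics/wrist2.png

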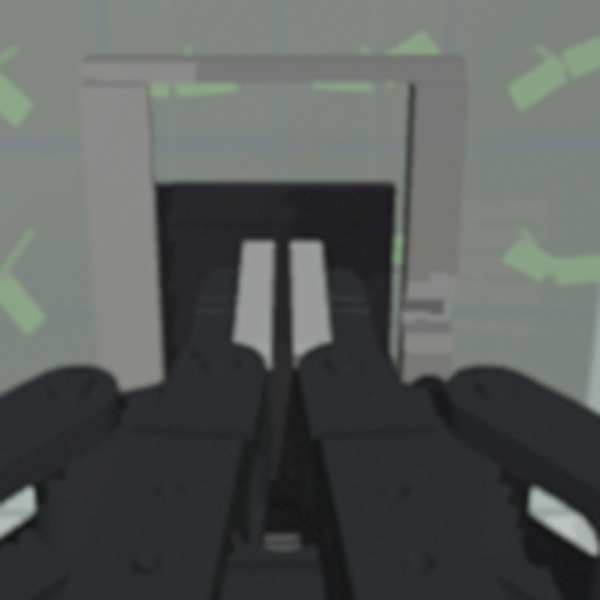

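View pics/scene2.png

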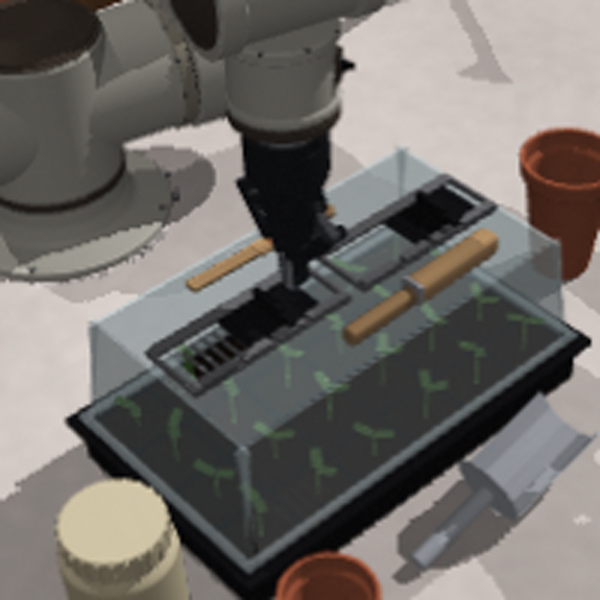

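{"op": "jog_arm", "data": {"moves": [{"dx":0,"dy":0.03,"dz":0,"wx":0,"wy":0,"wz":0,"fingers":1},{"dx":0,"dy":0.05,"dz":0,"wx":0,"wy":0,"wz":0,"fingers":1},{"dx":0,"dy":0.05,"dz":-0.03,"wx":0,"wy":0,"wz":0,"fingers":1},{"dx":0,"dy":0.05,"dz":-0.05,"wx":0,"wy":0,"wz":0,"fingers":1},{"dx":0,"dy":0.05,"dz":-0.06,"wx":0,"wy":0,"wz":0,"fingers":1}]}}

```text
time: 4.05
eef_pos: [0.5014, -0.0123, 0.2205]
ee_rot: [0.707, -0.707, -0.025, 0.025]
ft_force: [-0.1, 0.4, 0.0]
width: -0.003
```

{"op": "jog_arm", "data": {"moves": [{"dx":0,"dy":0,"dz":-0.01,"wx":0,"wy":0,"wz":0,"fingers":1}]}}

```text
time: 4.18
eef_pos: [0.5015, -0.0141, 0.2204]
ee_rot: [0.707, -0.707, -0.025, 0.025]
ft_force: [0.2, -0.3, 0.5]
width: 0.001
```

{"op": "jog_arm", "data": {"moves": [{"dx":0,"dy":0,"dz":-0.01,"wx":0,"wy":0,"wz":0,"fingers":1}]}}

```text
time: 4.3
eef_pos: [0.5016, -0.0159, 0.2204]
ee_rot: [0.707, -0.707, -0.025, 0.025]
ft_force: [0.6, 2.5, 0.7]
width: -0.006
```

{"op": "jog_arm", "data": {"moves": [{"dx":0,"dy":0,"dz":-0.01,"wx":0,"wy":0,"wz":0,"fingers":1}]}}

```text
time: 4.42
eef_pos: [0.5017, -0.0178, 0.2204]
ee_rot: [0.707, -0.706, -0.025, 0.025]
ft_force: [-0.2, 3.0, 1.0]
width: 0.005
```

{"op": "jog_arm", "data": {"moves": [{"dx":0,"dy":0,"dz":-0.01,"wx":0,"wy":0,"wz":0,"fingers":1}]}}

```text
time: 4.55
eef_pos: [0.5019, -0.0198, 0.2203]
ee_rot: [0.707, -0.707, -0.025, 0.025]
ft_force: [-0.6, 2.8, 1.2]
width: -0.001
```

{"op": "jog_arm", "data": {"moves": [{"dx":0,"dy":0,"dz":-0.02,"wx":0,"wy":0,"wz":0,"fingers":1},{"dx":0,"dy":0,"dz":-0.04,"wx":0,"wy":0,"wz":0,"fingers":1},{"dx":0,"dy":0,"dz":-0.06,"wx":0,"wy":0,"wz":0,"fingers":1},{"dx":0,"dy":0,"dz":-0.07,"wx":0,"wy":0,"wz":0,"fingers":1}]}}

```text
time: 5.05
eef_pos: [0.5029, -0.0343, 0.2203]
ee_rot: [-0.707, 0.707, 0.025, -0.025]
ft_force: [0.7, 1.1, 1.3]
width: -0.002
```

{"op": "jog_arm", "data": {"moves": [{"dx":0,"dy":0,"dz":-0.005,"wx":0,"wy":0,"wz":0,"fingers":1}]}}

```text
time: 5.18
eef_pos: [0.5029, -0.0352, 0.2202]
ee_rot: [-0.707, 0.707, 0.025, -0.025]
ft_force: [-0.9, 0.7, -0.1]
width: 0.003
```

{"op": "jog_arm", "data": {"moves": [{"dx":0,"dy":0,"dz":-0.005,"wx":0,"wy":0,"wz":0,"fingers":1}]}}

```text
time: 5.3
eef_pos: [0.5029, -0.036, 0.2202]
ee_rot: [-0.707, 0.707, 0.025, -0.025]
ft_force: [0.3, -0.1, -0.5]
width: 0.001
```

{"op": "jog_arm", "data": {"moves": [{"dx":0,"dy":0,"dz":0.05,"wx":0,"wy":0,"wz":0,"fingers":1},{"dx":0,"dy":-0.2,"dz":0.05,"wx":0,"wy":0,"wz":0,"fingers":1},{"dx":-0.1,"dy":-0.4,"dz":0,"wx":0,"wy":0,"wz":0,"fingers":1},{"dx":-0.3,"dy":-0.6,"dz":-0.1,"wx":0,"wy":0,"wz":0,"fingers":1},{"dx":-0.3,"dy":-0.6,"dz":-0.1,"wx":0,"wy":0,"wz":0,"fingers":1}]}}

```text
time: 5.92
eef_pos: [0.4437, -0.0605, 0.3436]
ee_rot: [-0.706, 0.707, 0.026, -0.023]
ft_force: [0.5, 0.7, -0.1]
width: -0.0
```

```bash
python3 - <<'E'
from h import *
import pickle
s,M,p=tool(); print(p@Xp,p@Yp)
c=cam('wrist'); pickle.dump(c,open('wrist3.pkl','wb'))
cv2.imwrite('pics/wrist3.png',c['color'][:,:,::-1])
cv2.imwrite(f'pics/wrist3z.png',cv2.resize(c['color'][60:260,200:400,::-1],None,fx=3,fy=3,interpolation=cv2.INTER_CUBIC))
E
```

```text
0.4382269507484215 -0.0920270318917216
```

View pics/wrist3z.png

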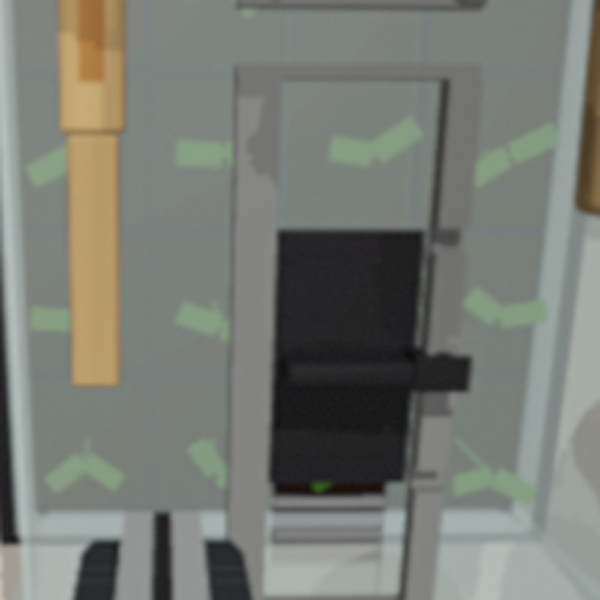

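```bash
python3 - <<'E'
from h import *
import pickle
c=pickle.load(open('wrist3.pkl','rb'))
z=lambda u,v:(200+(u+.5)/3-.5,60+(v+.5)/3-.5)
def f(n,p,h):
    q=onz(c,p,h); print(n,'x\'',(q@Xp).round(4),"y'",(q@Yp).round(4))
f('notch open,?,closed',[z(447,238),z(435,405),z(425,476)],.2)
f('tongue top edges',[z(445,356),z(445,390)],.212)
f('rib yedges',[z(350,361),z(350,385)],.213)
f('plate',[z(280,231),z(423,231),z(405,481),z(272,482)],.195)
E
```

```text
notch open,?,closed x' [0.5282 0.5291 0.5279] y' [-0.0495 -0.1036 -0.1285]
tongue top edges x' [0.5268 0.5278] y' [-0.0841 -0.095 ]
rib yedges x' [0.4973 0.4977] y' [-0.0853 -0.093 ]
plate x' [0.477  0.522  0.5229 0.4773] y' [-0.0479 -0.0479 -0.1323 -0.1324]
```

{"op": "jog_arm", "data": {"moves": [{"dx":0,"dy":-0.1,"dz":0.3,"wx":0,"wy":0,"wz":0,"fingers":1},{"dx":0,"dy":-0.1,"dz":0.6,"wx":0,"wy":0,"wz":0,"fingers":1},{"dx":0,"dy":-0.1,"dz":0.9,"wx":0,"wy":0,"wz":0,"fingers":1},{"dx":0,"dy":-0.1,"dz":0.96,"wx":0,"wy":0,"wz":0,"fingers":1},{"dx":0,"dy":-0.1,"dz":0.96,"wx":0,"wy":0,"wz":0,"fingers":1}]}}

```text
time: 6.6
eef_pos: [0.4309, 0.1324, 0.3593]
ee_rot: [-0.707, 0.707, 0.025, -0.026]
ft_force: [0.5, 0.4, -1.0]
width: 0.001
```

```bash
python3 - <<'E'
from h import *
import pickle
s,M,p=tool(); print(p@Xp,p@Yp)
c=cam('wrist'); pickle.dump(c,open('wrist4.pkl','wb'))
cv2.imwrite(f'pics/wrist4z.png',cv2.resize(c['color'][80:280,200:400,::-1],None,fx=3,fy=3,interpolation=cv2.INTER_CUBIC))
E
```

```text
0.4393092401962109 0.10122660415678643
```

View pics/wrist4z.png

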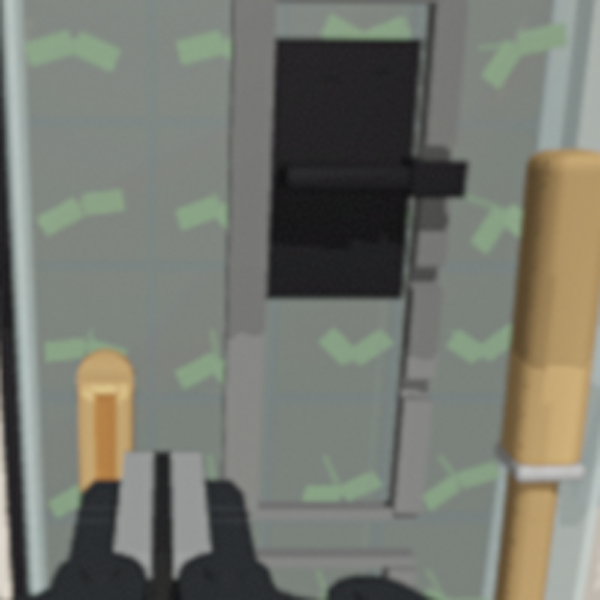

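```bash
python3 - <<'E'
from h import *
import pickle
c=pickle.load(open('wrist4.pkl','rb'))
z=lambda u,v:(200+(u+.5)/3-.5,80+(v+.5)/3-.5)
def f(n,p,h):
    q=onz(c,p,h); print(n,'x\'',(q@Xp).round(4),"y'",(q@Yp).round(4))
f('notch half,open',[z(424,273),z(414,387)],.2)
f('notch edges half, open',[z(424,267),z(424,280),z(414,381),z(414,394)],.2)
f('tongue top edges',[z(445,162),z(445,196)],.212)
f('rib yedges',[z(350,166),z(350,190)],.213)
f('plate',[z(277,40),z(420,40),z(401,297),z(267,297)],.195)
f('frame end',[z(340,2)],.2)
plan(pp(.499,.163,.230),4.1)
E
```

```text
notch half,open x' [0.5282 0.5282] y' [0.111  0.0703]
notch edges half, open x' [0.528  0.5284 0.528  0.5284] y' [0.1131 0.1086 0.0725 0.0677]
tongue top edges x' [0.5281 0.529 ] y' [0.149  0.1384]
rib yedges x' [0.4982 0.4987] y' [0.1477 0.1403]
plate x' [0.4765 0.5222 0.5224 0.4761] y' [0.1856 0.1858 0.1014 0.1014]
frame end x' [0.495] y' [0.1967]
t 6.65 pos [0.4311 0.1315 0.3595] d [0.299 0.647 0.314] F [ 0.7  0.2 -0.6] w -0.0
w [ 0.     0.    -0.001]
```

{"op": "jog_arm", "data": {"moves": [{"dx":0.2,"dy":0,"dz":0.2,"wx":0,"wy":0,"wz":0,"fingers":1},{"dx":0.3,"dy":0.2,"dz":0.334,"wx":0,"wy":0,"wz":0,"fingers":1},{"dx":0.3,"dy":0.4,"dz":0.334,"wx":0,"wy":0,"wz":0,"fingers":1},{"dx":0.3,"dy":0.5,"dz":0.334,"wx":0,"wy":0,"wz":0,"fingers":1},{"dx":0.3,"dy":0.6,"dz":0.334,"wx":0,"wy":0,"wz":0,"fingers":1},{"dx":0.3,"dy":0.65,"dz":0.334,"wx":0,"wy":0,"wz":0,"fingers":1},{"dx":0.3,"dy":0.65,"dz":0.334,"wx":0,"wy":0,"wz":0,"fingers":1}]}}

```text
time: 7.52
eef_pos: [0.4863, 0.2015, 0.23]
ee_rot: [-0.707, 0.707, 0.024, -0.025]
ft_force: [-0.8, 0.3, 0.8]
width: -0.003
```

```bash
python3 - <<'E'
from h import *
plan(pp(.499,.160,.220),4.1)
s,M,p=tool(); print(p@Xp,p@Yp)
for n in ['scene','wrist']:
    c=cam(n)
    if n=='scene': a=c['color'][60:260,160:360,::-1]
    else: a=c['color'][150:350,160:360,::-1]
    cv2.imwrite(f'pics/{n}5.png',cv2.resize(a,None,fx=3,fy=3,interpolation=cv2.INTER_CUBIC))
E
```

```text
t 7.525 pos [0.4863 0.2015 0.23  ] d [-0.002  0.05  -0.031] F [-0.8  0.3  0.8] w -0.0
w [ 0.    -0.001 -0.001]
0.4994205293876886 0.1662482825656181
```

View pics/wrist5.png

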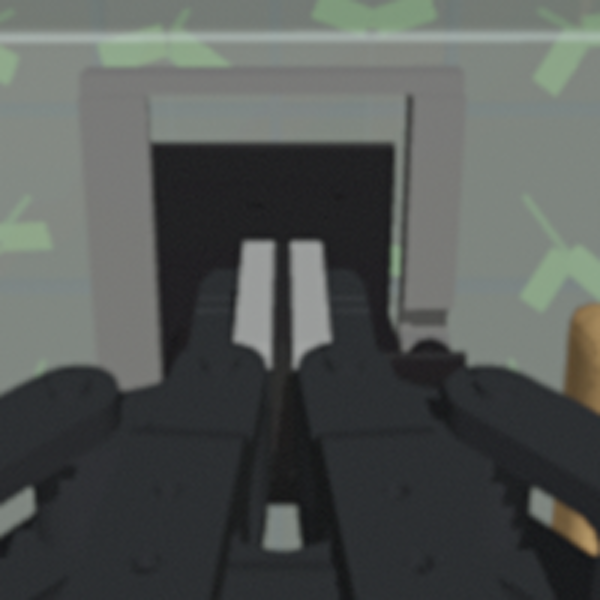

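View pics/scene5.png

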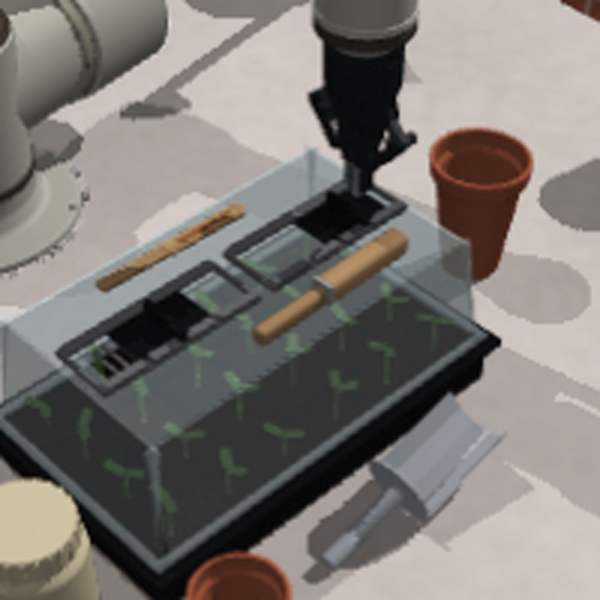

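{"op": "jog_arm", "data": {"moves": [{"dx":0,"dy":0.03,"dz":0,"wx":0,"wy":0,"wz":0,"fingers":1},{"dx":0,"dy":0.05,"dz":0,"wx":0,"wy":0,"wz":0,"fingers":1},{"dx":0,"dy":0.05,"dz":-0.02,"wx":0,"wy":0,"wz":0,"fingers":1},{"dx":0,"dy":0.05,"dz":-0.03,"wx":0,"wy":0,"wz":0,"fingers":1},{"dx":0,"dy":0.05,"dz":-0.04,"wx":0,"wy":0,"wz":0,"fingers":1}]}}

```text
time: 8.25
eef_pos: [0.4867, 0.1943, 0.2205]
ee_rot: [0.707, -0.706, -0.025, 0.025]
ft_force: [0.2, 2.8, -0.2]
width: 0.002
```

{"op": "jog_arm", "data": {"moves": [{"dx":0,"dy":0,"dz":-0.01,"wx":0,"wy":0,"wz":0,"fingers":1}]}}

```text
time: 8.38
eef_pos: [0.4868, 0.1925, 0.2205]
ee_rot: [0.707, -0.706, -0.025, 0.025]
ft_force: [-0.6, 3.5, 1.1]
width: 0.0
```

{"op": "jog_arm", "data": {"moves": [{"dx":0,"dy":0,"dz":-0.01,"wx":0,"wy":0,"wz":0,"fingers":1},{"dx":0,"dy":0,"dz":-0.02,"wx":0,"wy":0,"wz":0,"fingers":1}]}}

```text
time: 8.62
eef_pos: [0.4871, 0.1884, 0.2205]
ee_rot: [0.707, -0.707, -0.025, 0.025]
ft_force: [0.4, 3.1, 2.6]
width: 0.003
```

{"op": "jog_arm", "data": {"moves": [{"dx":0,"dy":0,"dz":-0.02,"wx":0,"wy":0,"wz":0,"fingers":1},{"dx":0,"dy":0,"dz":-0.04,"wx":0,"wy":0,"wz":0,"fingers":1},{"dx":0,"dy":0,"dz":-0.06,"wx":0,"wy":0,"wz":0,"fingers":1},{"dx":0,"dy":0,"dz":-0.08,"wx":0,"wy":0,"wz":0,"fingers":1},{"dx":0,"dy":0,"dz":-0.1,"wx":0,"wy":0,"wz":0,"fingers":1}]}}

```text
time: 9.25
eef_pos: [0.4885, 0.1682, 0.2204]
ee_rot: [0.707, -0.707, -0.025, 0.025]
ft_force: [0.3, 2.9, 2.0]
width: 0.0
```

{"op": "jog_arm", "data": {"moves": [{"dx":0,"dy":0,"dz":-0.01,"wx":0,"wy":0,"wz":0,"fingers":1}]}}

```text
time: 9.38
eef_pos: [0.4886, 0.1661, 0.2203]
ee_rot: [-0.707, 0.707, 0.025, -0.025]
ft_force: [-0.5, 1.7, 1.7]
width: -0.002
```

{"op": "jog_arm", "data": {"moves": [{"dx":0,"dy":0,"dz":-0.005,"wx":0,"wy":0,"wz":0,"fingers":1}]}}

```text
time: 9.5
eef_pos: [0.4887, 0.1652, 0.2202]
ee_rot: [-0.707, 0.707, 0.025, -0.025]
ft_force: [1.0, 2.0, 0.4]
width: -0.002
```

{"op": "jog_arm", "data": {"moves": [{"dx":0,"dy":0,"dz":-0.005,"wx":0,"wy":0,"wz":0,"fingers":1}]}}

```text
time: 9.62
eef_pos: [0.4887, 0.1643, 0.2202]
ee_rot: [-0.707, 0.707, 0.025, -0.025]
ft_force: [0.8, 0.5, 1.0]
width: 0.004
```

{"op": "jog_arm", "data": {"moves": [{"dx":0,"dy":0,"dz":-0.005,"wx":0,"wy":0,"wz":0,"fingers":1}]}}

```text
time: 9.75
eef_pos: [0.4888, 0.1633, 0.2202]
ee_rot: [-0.707, 0.707, 0.025, -0.025]
ft_force: [-0.5, -0.1, 0.1]
width: 0.002
```

{"op": "jog_arm", "data": {"moves": [{"dx":0,"dy":0,"dz":0.05,"wx":0,"wy":0,"wz":0,"fingers":1},{"dx":0,"dy":-0.2,"dz":0.05,"wx":0,"wy":0,"wz":0,"fingers":1},{"dx":-0.1,"dy":-0.4,"dz":0,"wx":0,"wy":0,"wz":0,"fingers":1},{"dx":-0.3,"dy":-0.7,"dz":-0.15,"wx":0,"wy":0,"wz":0,"fingers":1},{"dx":-0.3,"dy":-0.7,"dz":-0.15,"wx":0,"wy":0,"wz":0,"fingers":1},{"dx":-0.3,"dy":-0.7,"dz":-0.15,"wx":0,"wy":0,"wz":0,"fingers":1}]}}

```text
time: 10.5
eef_pos: [0.4311, 0.1295, 0.3608]
ee_rot: [0.707, -0.707, -0.025, 0.024]
ft_force: [1.1, 0.4, -0.2]
width: -0.001
```

```bash
python3 - <<'E'
from h import *
import pickle
s,M,p=tool(); print(p@Xp,p@Yp,s['ft_force'])
c=cam('wrist'); pickle.dump(c,open('wrist6.pkl','wb'))
cv2.imwrite(f'pics/wrist6z.png',cv2.resize(c['color'][60:260,200:400,::-1],None,fx=3,fy=3,interpolation=cv2.INTER_CUBIC))
c=cam('top'); pickle.dump(c,open('top6.pkl','wb'))
cv2.imwrite('pics/top6.png',c['color'][:,:,::-1])
E
```

```text
0.43927295866922106 0.09829604574749552 [ 1.11074698  0.37568734 -0.21384285]
```

View pics/wrist6z.png

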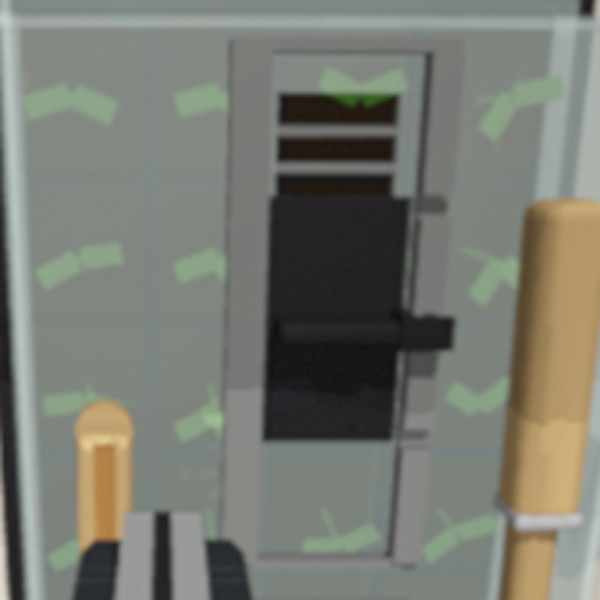

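View pics/top6.png

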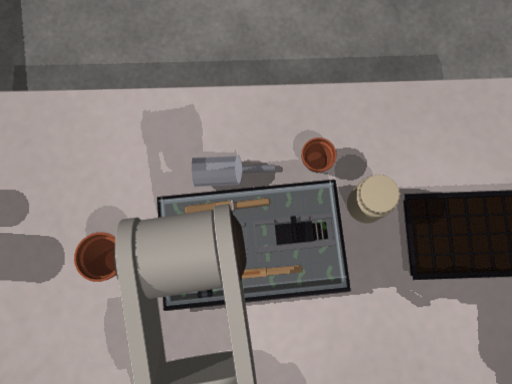

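```bash
python3 - <<'E'
from h import *
import pickle
c=pickle.load(open('wrist6.pkl','rb'))
z=lambda u,v:(200+(u+.5)/3-.5,60+(v+.5)/3-.5)
def f(n,p,h):
    q=onz(c,p,h); print(n,'x\'',(q@Xp).round(4),"y'",(q@Yp).round(4))
f('notch closed,open',[z(432,203),z(414,435)],.2)
f('tongue top edges',[z(440,318),z(440,349)],.212)
f('rib yedges',[z(350,321),z(350,344)],.213)
f('plate',[z(272,197),z(410,197),z(394,440),z(264,440)],.195)
E
```

```text
notch closed,open x' [0.5283 0.5287] y' [0.1507 0.071 ]
tongue top edges x' [0.5302 0.5312] y' [0.1151 0.1048]
rib yedges x' [0.5009 0.5013] y' [0.1143 0.1068]
plate x' [0.4767 0.5224 0.5232 0.4767] y' [0.1522 0.1523 0.0674 0.0676]
```

```bash
python3 - <<'E'
from h import *
print(ctrl.close_job(), telemetry.state()['time'])
E
```

```text
the job is handed in; nothing more can be done
the job is handed in; nothing more can be done
```

I pushed both shutters to half open with the shut fingertips against their ribs. Each time I stopped when the push force fell from about 3 N to zero, which is the nib dropping into its notch, then backed off and rose clear. I handed the job in at about 10.6 s of the 48 s allowed; it reports no verdict.

| Shutter | Middle notch (y, propagator axes) | Rib | Nib |
|---|---|---|---|
| Right | -89.0 mm | -89.2 mm | -89.6 mm |
| Left | 110.8 mm | 110.6 mm | 110.0 mm |

- **Shutters:** Wrist-camera measurements after each push put rib and nib within 1 mm of the notch (table). The plate centres read about 1 mm off, in the same direction on both, also within the 2 mm limit.
- **Forces:** The highest reading between moves was about 4.5 N.
- **Other objects:** In the last top view the scoop, small pot, canister, dibber and widger looked in place. The arm hid part of the lid, the left vent and part of the tall pot in that view. I compared these by eye only.
- **Lid:** I did not measure the lid joint. I saw no sign that it had lifted.

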